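# Seat the lamp's battery drawer and switch the lamp on

### The job

The battery drawer of the rechargeable lamp has been left open: gently push it in until it clicks fully home, and then throw the lamp's big toggle over, away from the drawer side, until it clicks fully on. Use only as much push as it takes to feel each click, without ramming the lamp, and leave the other things on the counter where they are.

Things in the scene. Friction and masses are not known exactly. Their poses are not given: they have to be found in the camera images.
- lamp: White plastic rechargeable lamp, screwed to the plank. Origin: centre of the housing's underside, on the plank; its -x side (at yaw 0 towards the robot) is the drawer side, z up. Housing 170 (x) x 180 (y) x 70 mm high. Pivot cheeks on its top: x -7 to 37, |y| 18 to 30, up to z 93 mm.
- lamp_head (a point): Centre of the lamp head, a box 90 (x) x 190 (y) x 45 mm, 200 to 245 mm above the plank, on two 16 mm stems at lamp x 75, y +-75 mm. It overhangs the toggle's far side (lamp x 40 to 130 mm): an upright gripper throwing the toggle runs into it; come tilted, fingers pointing down and away from the drawer side.
- drawer (a joint): Battery drawer, how far it is open in m: 0 fully home (front flush with the housing), 0.075 fully open. It slides along the lamp's x with some friction. A spring detent resists in the last 15 to 6 mm (up to about 8 N); beyond that it clicks home and stays.
- drawer_face (a point): Centre of the outer face of the drawer's flat front panel (146 wide x 52 mm high, 8 mm thick, from 5 to 57 mm above the plank); the face looks along the lamp's -x.
- toggle (a joint): Angle of the toggle in rad about the lamp's y axis: 0 off, leaning 0.5 rad towards the drawer side; 0.5 upright; 1.0 fully on, leaning 0.5 rad away from the drawer side against its stop. It springs back when let go short of its detent, which resists from about 0.79 to 0.91 (up to about 0.4 N m); beyond that it clicks on and stays.
- toggle_pivot (a point): Hinge axis of the toggle, 15 mm along the lamp's x from its centre, 82 mm above the plank.
- toggle_tip (a point): End of the toggle paddle, 84 mm from the hinge axis. The paddle is 16 mm thick and 28 mm wide, white plastic, with a round bar 20 mm thick and 34 mm wide along y at its end (bar centre 74 mm from the axis).
- pot: Stainless pot, 170 mm across the rim, 100 mm high, bystander. Origin: centre of its underside.
- cup: Green plastic measuring cup with a side handle, 84 mm across, 100 mm high, bystander. Origin: centre of its underside.
- shaker: Glass salt shaker with a steel cap, 54 mm across, 100 mm high, bystander. Origin: centre of its underside.
- trivet: Round hard silicone trivet, 170 mm across, 10 mm thick, lying flat, bystander. Origin: centre of its underside.

How it is judged:
By the outcome, as a careful person would: the job done as asked, in the order asked, and still so for the second after the job is handed in, with the robot touching nothing.
It also fails if it takes over 56 s, if anything falls off the work surface, if the arm or the gripper's body presses on something with over 40 N, if the wrist force passes 120 N, or if a joint passes its speed limit or range.

### The arm

A 6-joint arm with a two-finger parallel gripper is mounted at the origin on the work surface. World frame = base frame: x ahead of the robot, y to its left, z up, the work surface at z = 0. Lengths are in m, angles in rad, forces in N, time in s.
With the tool pointing down it reaches from about 0.275 to 0.825 m from the base axis. Payload 4.9 kg.
Tool frame: the origin (TCP) lies on the centre line of the jaws, within the pads' length; the fingertips stand 25 mm ahead of it and the grasp point (between the pads) lies 6 mm ahead of it (bot.nose_length is the distance from the TCP to the fingertips, in m); z points along the fingers, y is the line along which they close (so a half turn about z gives the same grasp; the last joint's range is limited). The gripper opens to 85 mm and grips with 20 to 120 N. Pads are 22 mm wide; open, the fingers measure 114 mm over their backs; the gripper's body (76 mm by 85 mm) begins 54 mm behind the grasp point. The pads swing forward as they close: fully open they stand 13 mm farther back than shut.
Start: joints at [1.164, 0.326, -0.193, 1.052, 0, 1.437], TCP at [0.148, 0.53, 0.233] pointing down, gripper open.
Joint ranges: [-2.65, 2.65], [-0.97, 1.79], [-1.3, 1.35], [-1.93, 2.1], [-1.47, 1.37], [-3.14, 3.14]. Speed limits (rad/s): [2.57, 2.57, 3.14, 3.14, 3.14, 3.14].

### API

Orientations are given as a 3x3 rotation matrix whose columns are the frame's x, y, z axes.
In Python, from plant import bot gives the robot as it stands.
- The arm moves only by the tool servo_tool, never from a script. Its argument "moves" is text: rows parted by semicolons, each of 7 numbers parted by spaces: the turn, a rotation vector about the tool's x, y, z normalised to -1 to 1, where 1 is 120 degrees, then the shift along the tool's x, y, z normalised to -1 to 1, where 1 is 0.3 m, then the closure, from 0 (fully open) to 1 (shut). A call has 1 to 8 rows; each row is the pose to reach, as a shift and turn from the pose commanded when the call began, along the tool's axes at that moment; what a row does not reach only later rows make up. A row lasts 1/10 s, in which the tool goes at most 50 mm and 8.59 degrees, less where a joint would pass 70% of its speed; a pose out of reach is approached as far as the arm can. A call with a number of a shift or a turn outside -1 to 1 is refused whole. A call with a gripper value outside its range is refused whole. The fingers move at their own pace and stop on an object; "grip_force" is the grip in N (left out, the last holds). Time passes only in rows, so rows that repeat a pose let the fingers close. It gives the time, the measured TCP pose, the force, the opening and the grip force at its end, in the units of the state.
- bot.state(): the state, without advancing time (a new reading comes with each control period).
- bot.read_camera(name): name is "side" or "top" or "wrist"; returns a dict with "image" (400x640x3 uint8, blue, green, red), "z_map" (400x640 float32, m along the optical axis (not along the pixel's ray), 0 where there is no reading), "camera_matrix" (3x3 intrinsics, pixels), "world_from_camera" (4x4, takes a point from camera to world coordinates); the wrist camera has in their place "tool_from_camera" (4x4, takes a point from camera to tool coordinates, whose origin is the TCP and whose axes are the flange's). Camera axes: x right, y down, z forward; pixel columns grow to the right and rows downward; lengths in m; the calibration is good to about 2 mm. A picture is of the moment at which its call begins: read the wrist's pose just before it.
- bot.job_done(): hands the job in; it is judged then, once.
The state is a dict: "t": time; "joints": joint angles; "joint_vel": joint speeds; "effort": joint torques, N m; "eef_pos": TCP position; "ee_rot": TCP orientation; "wrist_force": force on the tool from outside, world axes, zero at the start; "wrist_torque": the same for the moment, N m; "width": finger opening in m; "gripper_force": force on a finger pad.
Only numpy, scipy, OpenCV 4.12 (cv2) and the standard library are available. Lean on these libraries where they do the work, as an engineer would, in place of code of your own. Each camera call takes 0.05 s, during which the arm holds its last target. There are 200 camera calls.

## Working session

There is one attempt and no reset: what is moved stays moved. The work goes in short steps, Python scripts to look and compute and a tool call to move; the robot and the scene stay as the last step left them, time stands still between calls to the robot, and variables do not carry over. Pictures are saved under pics/ and viewed, at most 10 in all, crops included, and the job is handed in when it is done.

Besides the shell and the picture viewer there is one more tool, called after "Call:" as name(argument=value, ...) on one line, values as JSON. servo_tool: Moves the arm, as the interface text tells. Scaled input: -1 to 1 covers 0.3 m each way for a shift and 120 degrees each way for a turn. Its arguments: {"type":"object","properties":{"moves":{"type":"string"},"grip_force":{"type":"number"}},"required":["moves"]}

```bash
mkdir -p pics; ls; python3 - <<'E'
from plant import bot
import cv2,numpy as np,pickle
d={}
for n in("side","top"):
    r=bot.read_camera(n);d[n]=r;cv2.imwrite(f"pics/{n}0.png",r["image"]);print(r["world_from_camera"].round(3).tolist())
pickle.dump(d,open("cam.pkl","wb"))
s=bot.state();print(s["t"],s["eef_pos"],np.round(s["ee_rot"],3),s["width"],bot.nose_length)
E
```

```text
pics
[[0.861, -0.387, 0.329, 0.244], [-0.508, -0.639, 0.578, -0.567], [-0.013, -0.665, -0.747, 0.925], [0.0, 0.0, 0.0, 1.0]]
[[-0.001, -0.984, 0.177, 0.393], [-1.0, -0.003, -0.025, 0.057], [0.025, -0.177, -0.984, 1.31], [0.0, 0.0, 0.0, 1.0]]
0.1 [0.14797284 0.5291877  0.23228334] [[-0.963  0.269 -0.001]
 [ 0.269  0.963 -0.001]
 [ 0.    -0.002 -1.   ]] 0.08551778592748349 0.025
```

View pics/side0.png

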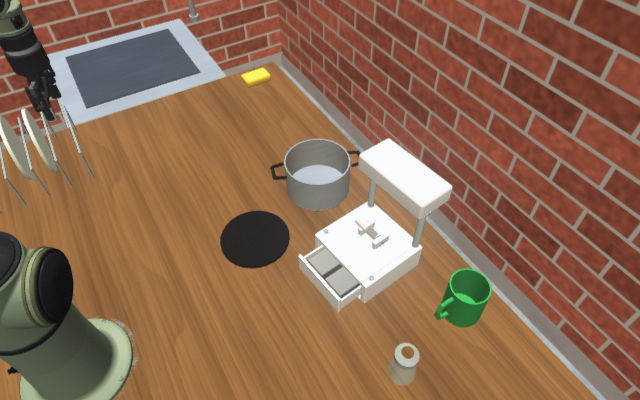

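View pics/top0.png

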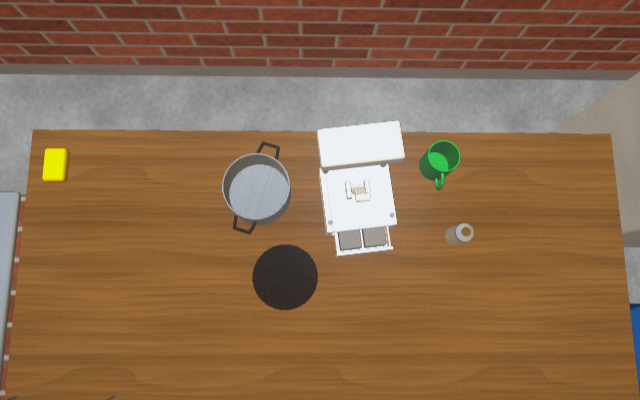

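The side view shows the lamp with its drawer open at (330,280), the toggle at (372,232), and the head at (405,175). In the top view the housing top is at (358,198), the drawer front at (363,252), and the lamp is yawed slightly. Next I'll fit the lamp pose from depth.

```bash
python3 - <<'E'
import cv2,numpy as np,pickle
d=pickle.load(open("cam.pkl","rb"))
P={}
for n,r in d.items():
    z=r["z_map"];v,u=np.indices(z.shape);K=r["camera_matrix"]
    p=np.stack([(u-K[0,2])/K[0,0]*z,(v-K[1,2])/K[1,1]*z,z],-1)
    T=r["world_from_camera"];w=p@T[:3,:3].T+T[:3,3];w[z==0]=np.nan;P[n]=w
pickle.dump(P,open("pts.pkl","wb"))
t,s=P["top"],P["side"]
def rect(w,reg,lo,hi,l):
    q=w[reg];m=(q[...,2]>lo)&(q[...,2]<hi);a=q[m]
    print(l,len(a),a.mean(0).round(4),cv2.minAreaRect(a[:,:2].astype(np.float32)))
for n,reg in(("top",np.s_[110:275,300:415]),("side",np.s_[130:320,290:460])):
    w=P[n]
    rect(w,reg,.06,.078,n+" housing"); rect(w,reg,.23,.26,n+" head"); 
    rect(w,reg,.05,.061,n+" drawer?"); rect(w,reg,.095,.19,n+" toggle/stems")
print("plank z",np.nanmedian(t[300:380,400:500,2]),np.nanmedian(s[250:300,180:250,2]))
for n,(u,v) in {"cup":(440,160),"shaker":(463,233),"pot":(256,190)}.items(): print(n,t[v,u].round(3))
for x in range(352,376,4): print([tuple((t[y,x]*1000).round(0)) for y in (252,200,196,190,186,182)])
E
```

```text
top housing 3911 [ 0.641  -0.0784  0.0692] ((0.6210087537765503, -0.08258595317602158), (0.22656525671482086, 0.18049517273902893), 6.865794658660889)
top head 3307 [ 0.7312 -0.0677  0.2437] ((0.7338791489601135, -0.06846711784601212), (0.09294836223125458, 0.18962010741233826), 6.784295082092285)
top drawer? 205 [ 0.5222 -0.0872  0.0557] ((0.6154482364654541, -0.08103754371404648), (0.22092126309871674, 0.17611534893512726), 6.893624782562256)
top toggle/stems 209 [ 0.6391 -0.0778  0.1372] ((0.6449840068817139, -0.07811912149190903), (0.052846793085336685, 0.05799967423081398), 3.3663697242736816)
side housing 5254 [ 0.646  -0.0648  0.0696] ((0.6259406805038452, -0.027534276247024536), (0.2557913661003113, 0.5816707015037537), 1.4056583642959595)
side head 3190 [ 0.727  -0.0787  0.2436] ((0.7309557199478149, -0.06978897005319595), (0.09147121012210846, 0.1901865303516388), 6.5956339836120605)
side drawer? 848 [ 0.6181 -0.0175  0.0558] ((0.6253929138183594, -0.029364168643951416), (0.2594375014305115, 0.5832542777061462), 1.863437294960022)
side toggle/stems 939 [ 0.684  -0.0163  0.1
[... 1662 characters left out ...]
t64(508.0), np.float64(-108.0), np.float64(27.0)), (np.float64(621.0), np.float64(-95.0), np.float64(150.0)), (np.float64(629.0), np.float64(-94.0), np.float64(157.0)), (np.float64(658.0), np.float64(-103.0), np.float64(93.0)), (np.float64(669.0), np.float64(-103.0), np.float64(90.0)), (np.float64(679.0), np.float64(-103.0), np.float64(91.0))]
[(np.float64(509.0), np.float64(-119.0), np.float64(19.0)), (np.float64(637.0), np.float64(-115.0), np.float64(69.0)), (np.float64(648.0), np.float64(-116.0), np.float64(69.0)), (np.float64(663.0), np.float64(-116.0), np.float64(69.0)), (np.float64(673.0), np.float64(-116.0), np.float64(72.0)), (np.float64(685.0), np.float64(-117.0), np.float64(65.0))]
```

```bash
cat > h.py <<'E'
from plant import bot
import numpy as np
from scipy.spatial.transform import Rotation as Ro
yaw=np.radians(6.7); ux=np.array([np.cos(yaw),np.sin(yaw),0]); uy=np.array([-ux[1],ux[0],0]); uz=np.array([0,0,1.])
L=np.array([.732,-.069,0])-.085*ux
R=lambda e:np.stack([-np.sin(e)*ux-np.cos(e)*uz,uy,np.cos(e)*ux-np.sin(e)*uz],1)
def tcp(p,e): # p: finger's upper front corner in lamp frame (mm)
    p=np.array(p)/1000; r=R(e)
    return L+p[0]*ux+p[1]*uy+p[2]*uz-.025*r[:,2]+.011*r[:,0]
def show(s=None):
    s=s or bot.state(); r=s["ee_rot"]; c=s["eef_pos"]+.025*r[:,2]-.011*r[:,0]-L
    print("t",round(s["t"],2),"corner lamp mm",(np.array([c@ux,c@uy,c@uz])*1000).round(1),"F",np.round(s["wrist_force"],1),"j",np.round(s["joints"],2),"w",round(s["width"],3))
    return s
def plan(p,e=40):
    e=np.radians(e); s=bot.state(); r=s["ee_rot"]
    rv=Ro.from_matrix(r.T@R(e)).as_rotvec()/np.radians(120); d=r.T@(tcp(p,e)-s["eef_pos"])/.3
    print(p,"->",np.concatenate([rv,d]).round(3))
E
python3 - <<'E'
from h import *
show(); print(L)
plan((-230,0,200)); plan((-200,0,35)); plan((-230,200,200),90)
print(bot.read_camera("wrist")["tool_from_camera"].round(3))
E
```

```text
t 0.1 corner lamp mm [-415.1  658.   207.3] F [-0.   0.4  0.2] j [ 1.16  0.33 -0.19  1.05  0.    1.44] w 0.086
[ 0.64758049 -0.07891701  0.        ]
(-230, 0, 200) -> [-0.082 -0.411 -0.174 -1.36  -1.828  0.085]
(-200, 0, 35) -> [-0.082 -0.411 -0.174 -1.453 -1.789  0.635]
(-230, 200, 200) -> [-1.000e-03 -0.000e+00 -1.860e-01 -1.154e+00 -1.192e+00  2.600e-02]
[[ 0.    -0.96  -0.28   0.071]
 [ 1.     0.    -0.001  0.001]
 [ 0.001 -0.28   0.96  -0.14 ]
 [ 0.     0.     0.     1.   ]]
```

Call:
servo_tool(moves="0 0 0 -0.9 -0.95 0 1;0 0 0 -0.9 -0.95 0 1;0 0 0 -0.9 -0.95 0 1;0 0 0 -0.9 -0.95 0 1;0 0 0 -0.9 -0.95 0 1;0 0 0 -0.9 -0.95 0 1;0 0 0 -0.9 -0.95 0 1;0 0 0 -0.9 -0.95 0 1", grip_force=40)

```text
t: 0.95
eef_pos: [0.3319, 0.1804, 0.2331]
ee_rot: [[-0.963, 0.27, 0.001], [0.27, 0.963, -0.0], [-0.001, 0.0, -1.0]]
wrist_force: [0.6, 0.6, 1.0]
width: 0.0002
gripper_force: 0.0
```

```bash
python3 -c "
from h import *
show();plan((-230,0,130))"
```

```text
t 0.95 corner lamp mm [-273.1  290.1  208.1] F [0.6 0.6 1. ] j [ 0.3   0.   -0.59  0.98 -0.    0.58] w 0.0
(-230, 0, 130) -> [-0.081 -0.411 -0.174 -0.457 -0.873  0.318]
```

Call:
servo_tool(moves="-0.08 -0.41 -0.174 -0.457 -0.873 0.318 1;-0.08 -0.41 -0.174 -0.457 -0.873 0.318 1;-0.08 -0.41 -0.174 -0.457 -0.873 0.318 1;-0.08 -0.41 -0.174 -0.457 -0.873 0.318 1;-0.08 -0.41 -0.174 -0.457 -0.873 0.318 1;-0.08 -0.41 -0.174 -0.457 -0.873 0.318 1;-0.08 -0.41 -0.174 -0.457 -0.873 0.318 1;-0.08 -0.41 -0.174 -0.457 -0.873 0.318 1")

```text
t: 1.75
eef_pos: [0.3963, -0.1143, 0.151]
ee_rot: [[-0.669, -0.123, 0.733], [-0.071, 0.992, 0.102], [-0.74, 0.016, -0.672]]
wrist_force: [1.4, -0.8, -0.3]
width: 0.0002
gripper_force: 0.0
```

```bash
python3 -c "
from h import *
show();plan((-230,0,130));plan((-165,0,35));plan((-145,0,35))"
```

```text
t 1.75 corner lamp mm [-227.8   -5.5  142.3] F [ 1.4 -0.8 -0.3] j [-1.02 -0.05 -1.29 -0.08  0.75 -0.97] w 0.0
(-230, 0, 130) -> [ 0.007 -0.019 -0.004  0.039  0.019  0.024]
(-165, 0, 35) -> [ 0.007 -0.019 -0.004  0.127  0.012  0.397]
(-145, 0, 35) -> [ 0.007 -0.019 -0.004  0.083  0.012  0.447]
```

```bash
python3 -c "
from h import *
plan((-165,0,100),50);plan((-160,0,35),50)"
```

```text
(-165, 0, 100) -> [ 0.008  0.064 -0.003 -0.048  0.016  0.246]
(-160, 0, 35) -> [ 0.008  0.064 -0.003  0.101  0.012  0.404]
```

Call:
servo_tool(moves="0.008 0.064 -0.003 -0.048 0.016 0.246 1;0.008 0.064 -0.003 -0.048 0.016 0.246 1;0.008 0.064 -0.003 0.101 0.012 0.404 1;0.008 0.064 -0.003 0.101 0.012 0.404 1;0.008 0.064 -0.003 0.101 0.012 0.404 1;0.008 0.064 -0.003 0.101 0.012 0.404 1")

```text
t: 2.35
eef_pos: [0.4628, -0.0974, 0.045]
ee_rot: [[-0.766, -0.115, 0.632], [-0.084, 0.993, 0.079], [-0.637, 0.007, -0.771]]
wrist_force: [0.2, -0.5, 0.4]
width: 0.0003
gripper_force: 0.0
```

```bash
python3 - <<'E'
from h import *
import cv2
show()
for x in(-160,-146,-110,-98,-90,-84):plan((x,0,35),50)
r=bot.read_camera("side");cv2.imwrite("pics/s1.png",cv2.resize(r["image"][150:350,200:500],None,fx=2,fy=2))
E
```

```text
t 2.35 corner lamp mm [-161.3    3.3   32.7] F [ 0.2 -0.5  0.4] j [-0.67  0.37 -1.27 -0.59  0.47 -0.65] w 0.0
(-160, 0, 35) -> [ 0.002 -0.003 -0.003 -0.008 -0.011 -0.003]
(-146, 0, 35) -> [ 0.002 -0.003 -0.003 -0.044 -0.011  0.027]
(-110, 0, 35) -> [ 0.002 -0.003 -0.003 -0.136 -0.01   0.103]
(-98, 0, 35) -> [ 0.002 -0.003 -0.003 -0.167 -0.01   0.129]
(-90, 0, 35) -> [ 0.002 -0.003 -0.003 -0.187 -0.01   0.146]
(-84, 0, 35) -> [ 0.002 -0.003 -0.003 -0.203 -0.01   0.159]
```

View pics/s1.png

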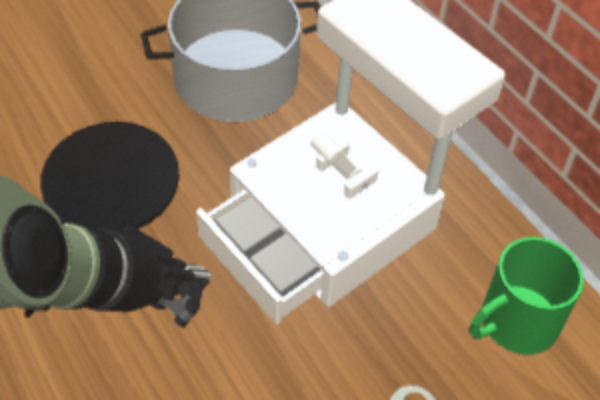

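The fingertips at about (205,275) in the crop face the middle of the drawer front at (240,265), and nothing else is near. Pushing slowly.

Call:
servo_tool(moves="0 0 0 -0.018 -0.01 0.007 1;0 0 0 -0.031 -0.01 0.018 1;0 0 0 -0.044 -0.01 0.028 1;0 0 0 -0.057 -0.01 0.039 1;0 0 0 -0.07 -0.01 0.05 1;0 0 0 -0.083 -0.01 0.06 1;0 0 0 -0.096 -0.01 0.071 1;0 0 0 -0.109 -0.01 0.082 1")

```text
t: 3.2
eef_pos: [0.5043, -0.096, 0.0472]
ee_rot: [[-0.765, -0.115, 0.633], [-0.085, 0.993, 0.078], [-0.638, 0.006, -0.77]]
wrist_force: [-3.0, 0.3, 1.4]
width: 0.0004
gripper_force: 1.4
```

```bash
python3 -c "
from h import *
show()
for x in(-110,-98,-90,-84):plan((x,0,35),50)"
```

```text
t 3.2 corner lamp mm [-119.9   -0.2   34.9] F [-3.   0.3  1.4] j [-0.59  0.39 -1.18 -0.57  0.43 -0.57] w 0.0
(-110, 0, 35) -> [ 0.002 -0.003 -0.002 -0.025  0.001  0.021]
(-98, 0, 35) -> [ 0.002 -0.003 -0.002 -0.056  0.001  0.047]
(-90, 0, 35) -> [ 0.002 -0.003 -0.002 -0.076  0.001  0.064]
(-84, 0, 35) -> [ 0.002 -0.003 -0.002 -0.092  0.001  0.076]
```

Contact, with about 3 N of friction. On towards the detent.

Call:
servo_tool(moves="0 0 0 -0.013 0 0.011 1;0 0 0 -0.025 0 0.021 1;0 0 0 -0.036 0 0.03 1;0 0 0 -0.046 0 0.039 1;0 0 0 -0.054 0 0.045 1;0 0 0 -0.06 0 0.05 1")

```text
t: 3.8
eef_pos: [0.5275, -0.0932, 0.0472]
ee_rot: [[-0.765, -0.115, 0.633], [-0.085, 0.993, 0.078], [-0.638, 0.006, -0.77]]
wrist_force: [-2.8, 1.0, 1.5]
width: 0.0
gripper_force: 1.3
```

```bash
python3 -c "
from h import *
show()
for x in(-90,-84):plan((x,0,35),50)"
```

```text
t 3.8 corner lamp mm [-96.5  -0.2  34.9] F [-2.8  1.   1.5] j [-0.54  0.41 -1.14 -0.55  0.4  -0.53] w 0.0
(-90, 0, 35) -> [ 0.002 -0.003 -0.002 -0.016  0.001  0.014]
(-84, 0, 35) -> [ 0.002 -0.003 -0.002 -0.032  0.001  0.027]
```

Call:
servo_tool(moves="0 0 0 -0.005 0 0.004 1;0 0 0 -0.01 0 0.009 1;0 0 0 -0.015 0 0.013 1")

```text
t: 4.1
eef_pos: [0.5334, -0.0926, 0.0471]
ee_rot: [[-0.765, -0.115, 0.634], [-0.085, 0.993, 0.078], [-0.638, 0.006, -0.77]]
wrist_force: [-3.2, 1.2, 0.8]
width: -0.0001
gripper_force: 1.3
```

Call:
servo_tool(moves="0 0 0 -0.005 0 0.004 1;0 0 0 -0.01 0 0.009 1")

```text
t: 4.3
eef_pos: [0.5375, -0.0922, 0.0471]
ee_rot: [[-0.765, -0.115, 0.634], [-0.085, 0.993, 0.078], [-0.639, 0.006, -0.77]]
wrist_force: [-2.6, 1.2, 1.2]
width: -0.0001
gripper_force: 1.3
```

```bash
python3 -c "
from h import *
show()"
```

```text
t 4.3 corner lamp mm [-86.4  -0.3  34.8] F [-2.6  1.2  1.2] j [-0.53  0.42 -1.12 -0.55  0.4  -0.52] w -0.0
```

```bash
python3 - <<'E'
from h import *
import cv2
r=bot.read_camera("side");cv2.imwrite("pics/s2.png",cv2.resize(r["image"][200:320,280:440],None,fx=4,fy=4,interpolation=cv2.INTER_CUBIC))
E
```

```text
(no output)
```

View pics/s2.png

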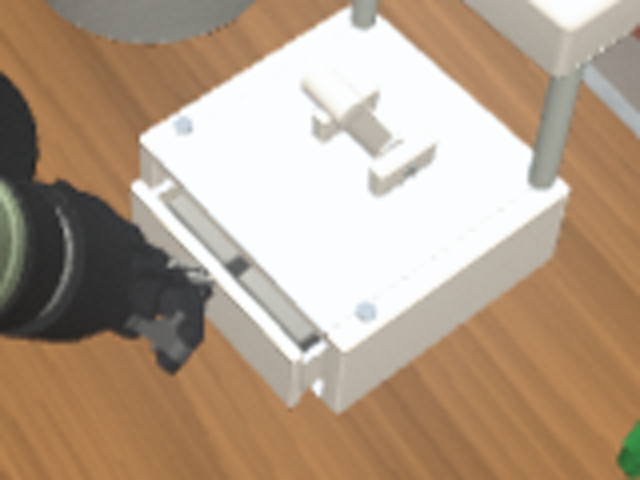

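The drawer front edge at (215,290) is still about 20 mm clear of the housing, so the true fingertip contact lies behind my nominal corner. I'll keep pushing in small steps.

Call:
servo_tool(moves="0 0 0 -0.005 0 0.004 1;0 0 0 -0.01 0 0.009 1;0 0 0 -0.015 0 0.013 1")

```text
t: 4.65
eef_pos: [0.5434, -0.0918, 0.047]
ee_rot: [[-0.765, -0.115, 0.634], [-0.085, 0.993, 0.077], [-0.638, 0.005, -0.77]]
wrist_force: [-7.7, -0.9, 5.9]
width: -0.0002
gripper_force: 3.9
```

Call:
servo_tool(moves="0 0 0 -0.005 0 0.004 1;0 0 0 -0.01 0 0.009 1")

```text
t: 4.85
eef_pos: [0.546, -0.0914, 0.0463]
ee_rot: [[-0.767, -0.113, 0.632], [-0.084, 0.994, 0.076], [-0.637, 0.005, -0.771]]
wrist_force: [-13.5, -1.7, 8.6]
width: -0.0005
gripper_force: 7.1
```

Call:
servo_tool(moves="0 0 0 -0.005 0 0.004 1")

```text
t: 4.95
eef_pos: [0.5476, -0.0912, 0.0462]
ee_rot: [[-0.767, -0.113, 0.632], [-0.084, 0.994, 0.076], [-0.636, 0.005, -0.771]]
wrist_force: [-14.8, -1.8, 11.1]
width: 0.0002
gripper_force: 7.6
```

Call:
servo_tool(moves="0 0 0 -0.005 0 0.004 1")

```text
t: 5.05
eef_pos: [0.5494, -0.091, 0.0462]
ee_rot: [[-0.767, -0.113, 0.632], [-0.084, 0.994, 0.076], [-0.636, 0.005, -0.771]]
wrist_force: [-14.0, -1.6, 9.7]
width: -0.0001
gripper_force: 6.9
```

Call:
servo_tool(moves="0 0 0 -0.005 0 0.004 1")

```text
t: 5.15
eef_pos: [0.5514, -0.0908, 0.0463]
ee_rot: [[-0.767, -0.113, 0.632], [-0.084, 0.994, 0.076], [-0.636, 0.005, -0.771]]
wrist_force: [-11.6, -1.7, 7.6]
width: -0.0001
gripper_force: 5.7
```

Call:
servo_tool(moves="0 0 0 -0.005 0 0.004 1")

```text
t: 5.25
eef_pos: [0.5536, -0.0905, 0.0463]
ee_rot: [[-0.767, -0.113, 0.632], [-0.084, 0.994, 0.076], [-0.637, 0.005, -0.771]]
wrist_force: [-8.1, -0.4, 4.1]
width: -0.0003
gripper_force: 3.9
```

Call:
servo_tool(moves="0 0 0 -0.005 0 0.004 1")

```text
t: 5.35
eef_pos: [0.5559, -0.0903, 0.0464]
ee_rot: [[-0.766, -0.114, 0.632], [-0.084, 0.993, 0.077], [-0.637, 0.005, -0.771]]
wrist_force: [-4.4, 0.5, 0.8]
width: 0.0004
gripper_force: 2.3
```

Call:
servo_tool(moves="0 0 0 -0.005 0 0.004 1")

```text
t: 5.45
eef_pos: [0.557, -0.09, 0.0461]
ee_rot: [[-0.767, -0.113, 0.631], [-0.084, 0.994, 0.076], [-0.636, 0.006, -0.772]]
wrist_force: [-24.7, -3.2, 19.7]
width: 0.0001
gripper_force: 12.3
```

The force fell off and then met a hard stop, so the drawer should be home. I'll back off and check.

Call:
servo_tool(moves="0 0 0 0.01 0 -0.009 1;0 0 0 0.051 0 -0.043 1;0 0 0 0.128 0 -0.107 1;0 0 0 0.128 0 -0.107 1;0 0 0 -0.05 0 -0.4 1;0 0 0 -0.05 0 -0.4 1;0 0 0 -0.05 0 -0.4 1;0 0 0 -0.05 0 -0.4 1")

```text
t: 6.25
eef_pos: [0.4968, -0.0998, 0.1526]
ee_rot: [[-0.76, -0.115, 0.639], [-0.088, 0.993, 0.073], [-0.644, -0.001, -0.765]]
wrist_force: [0.0, -0.7, -0.6]
width: 0.0
gripper_force: 0.0
```

```bash
python3 - <<'E'
from h import *
import cv2
show()
r=bot.read_camera("side");cv2.imwrite("pics/s3.png",cv2.resize(r["image"][200:320,280:440],None,fx=4,fy=4,interpolation=cv2.INTER_CUBIC))
for e in (40,50):
  for p in((-100,0,160),(-60,0,135)):plan(p,e)
E
```

```text
t 6.25 corner lamp mm [-127.6   -3.2  140.5] F [ 0.  -0.7 -0.6] j [-0.61  0.05 -1.09 -0.13  0.44 -0.59] w 0.0
(-100, 0, 160) -> [ 0.    -0.084 -0.001 -0.106  0.007  0.014]
(-60, 0, 135) -> [ 0.    -0.084 -0.001 -0.155  0.007  0.163]
(-100, 0, 160) -> [ 0.    -0.001 -0.001 -0.12   0.007  0.006]
(-60, 0, 135) -> [ 0.    -0.001 -0.001 -0.169  0.007  0.155]
```

View pics/s3.png

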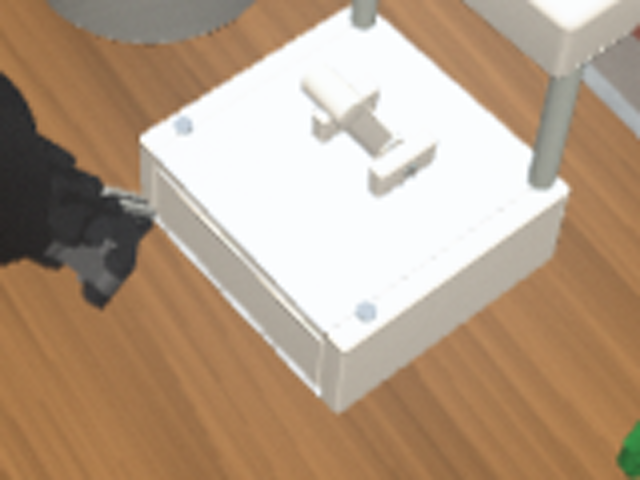

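The drawer front is flush along (160,175) to (325,385). Contact came about 18 mm short of the nominal corner, so I'll measure the real fingertip from depth.

```bash
python3 - <<'E'
from h import *
s=show()
for n in("side","top"):
    r=bot.read_camera(n);z=r["z_map"];v,u=np.indices(z.shape);K=r["camera_matrix"]
    p=np.stack([(u-K[0,2])/K[0,0]*z,(v-K[1,2])/K[1,1]*z,z],-1)[z>0]
    T=r["world_from_camera"];w=p@T[:3,:3].T+T[:3,3]
    q=(w-s["eef_pos"])@s["ee_rot"]*1000
    m=(np.abs(q[:,0])<60)&(np.abs(q[:,1])<60)&(q[:,2]>-60)&(q[:,2]<45)&(w[:,2]>.085)
    a=q[m];
    for lo in range(-60,45,8):
        b=a[(a[:,2]>=lo)&(a[:,2]<lo+8)]
        if len(b):print(n,lo,len(b),b.min(0).round()[:2],b.max(0).round()[:2])
E
```

```text
t 6.3 corner lamp mm [-128.8   -2.1  138.3] F [-0.8 -0.7  0.1] j [-0.61  0.05 -1.09 -0.13  0.44 -0.59] w 0.0
side -60 50 [-14. -39.] [ 9. 39.]
side -52 57 [-14. -33.] [ 9. 36.]
side -44 13 [-14. -14.] [12. 12.]
side -36 10 [-11. -12.] [-6.  4.]
side -28 18 [-12. -14.] [-4.  9.]
side -20 17 [-12. -13.] [-5.  5.]
side -12 23 [-12. -13.] [3. 6.]
side -4 2 [-9. -7.] [-6. -6.]
top -60 81 [-14. -42.] [14. 38.]
top -52 99 [-14. -39.] [11. 37.]
top -44 39 [-14. -29.] [ 5. 31.]
top -36 24 [-12. -16.] [ 3. 13.]
top -28 25 [-13. -12.] [ 4. 14.]
top -20 28 [-12. -14.] [ 1. 14.]
top -12 22 [-12. -12.] [ 6. 14.]
top -4 12 [-11. -11.] [-4. 12.]
```

```bash
sed -i 's/\.025\*r/.000*r/g' h.py; python3 - <<'E'
from h import *
show()
plan((-75,0,135),40);plan((-40,0,130),40)
E
```

```text
t 6.4 corner lamp mm [-146.2   -0.8  154.8] F [-0.1 -0.7 -0.5] j [-0.61  0.06 -1.09 -0.13  0.44 -0.59] w 0.0
(-75, 0, 135) -> [ 0.001 -0.086 -0.003 -0.141  0.003  0.209]
(-40, 0, 130) -> [ 0.001 -0.086 -0.003 -0.22   0.003  0.296]
```

Call:
servo_tool(moves="0 -0.086 0 -0.141 0.003 0.209 1;0 -0.086 0 -0.141 0.003 0.209 1;0 -0.086 0 -0.141 0.003 0.209 1;0 -0.086 0 -0.22 0.003 0.296 1;0 -0.086 0 -0.22 0.003 0.296 1")

```text
t: 6.9
eef_pos: [0.6031, -0.0841, 0.1202]
ee_rot: [[-0.64, -0.117, 0.76], [-0.071, 0.993, 0.093], [-0.765, 0.006, -0.644]]
wrist_force: [-0.2, -0.8, 1.0]
width: 0.0001
gripper_force: 0.0
```

```bash
python3 - <<'E'
from h import *
import cv2
show()
r=62
for f in np.arange(-.6,.61,.1): plan((15+r*np.sin(f)-8*np.cos(f),0,82+r*np.cos(f)+8*np.sin(f)),40)
k=bot.read_camera("side");cv2.imwrite("pics/s4.png",cv2.resize(k["image"][160:310,280:460],None,fx=4,fy=4,interpolation=cv2.INTER_CUBIC))
E
```

```text
t 6.9 corner lamp mm [-37.7  -0.  128.6] F [-0.2 -0.8  1. ] j [-0.48  0.36 -1.08 -0.64  0.45 -0.41] w 0.0
(np.float64(-26.610518269769617), 0, np.float64(128.65366833723976)) -> [ 0.002 -0.    -0.002 -0.024 -0.     0.028]
(np.float64(-21.745043888583567), 0, np.float64(132.5747145283695)) -> [ 0.002 -0.    -0.002 -0.044 -0.     0.032]
(np.float64(-16.512425175159414), 0, np.float64(135.99043488970966)) -> [ 0.002 -0.    -0.002 -0.064 -0.     0.038]
(np.float64(-10.964944726007902), 0, np.float64(138.86670067249685)) -> [ 0.002 -0.    -0.002 -0.083  0.     0.046]
(np.float64(-5.158031132023732), 0, np.float64(141.17477317979652)) -> [ 0.002 -0.    -0.002 -0.102  0.     0.056]
(np.float64(0.850294845672444), 0, np.float64(142.89159091406296)) -> [ 0.002 -0.    -0.002 -0.119  0.     0.068]
(np.float64(6.999999999999993), 0, np.float64(144.0)) -> [ 0.002 -0.    -0.002 -0.135  0.     0.081]
(np.float64(13.22963850987913), 0, np.float64(144.48892558041223)) -> [ 0.002 -0.    -0.002 -0.15   0.     0.096]
(np.float64(19.476965886563853), 0, np.float64(144.35348247251747)) -> [ 0.002 -0.    -0.002 -0.163  0.     0.112]
(np.float64(25.67956089999819), 0, np.float64(143.5950239790783)) -> [ 0.002 -0.    -0.002 -0.174  0.     0.13 ]
(np.float64(31.77544927111324), 0, np.float64(142.2211283666481)) -> [ 0.002 -0.    -0.002 -0.184  0.     0.148]
(np.float64(37.70372289833759), 0, np.float64(140.24552314603676)) -> [ 0.002 -0.    -0.002 -0.191  0.     0.168]
(np.float64(43.40514843121475), 0, np.float64(137.68794791156034)) -> [ 0.002 -0.    -0.002 -0.197 -0.     0.188]
```

View pics/s4.png

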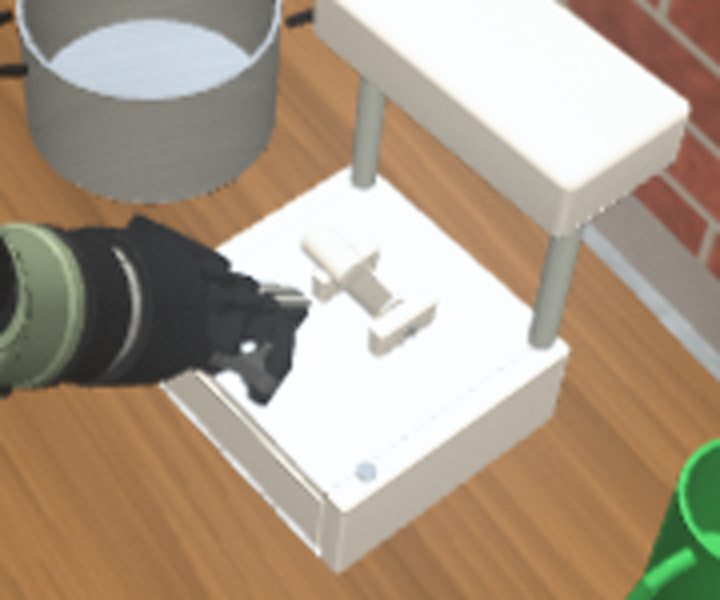

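The fingertips at (305,305) sit just behind and below the toggle bar at (340,255), well clear of the head. I'll follow the arc.

Call:
servo_tool(moves="0 0 0 -0.024 0 0.028 1;0 0 0 -0.044 0 0.032 1;0 0 0 -0.064 0 0.038 1;0 0 0 -0.083 0 0.046 1;0 0 0 -0.102 0 0.056 1;0 0 0 -0.119 0 0.068 1;0 0 0 -0.135 0 0.081 1;0 0 0 -0.15 0 0.096 1")

```text
t: 7.75
eef_pos: [0.6524, -0.0788, 0.1394]
ee_rot: [[-0.638, -0.115, 0.761], [-0.07, 0.993, 0.091], [-0.767, 0.005, -0.642]]
wrist_force: [-1.3, -0.2, 2.2]
width: -0.0001
gripper_force: 0.9
```

```bash
python3 - <<'E'
from h import *
import cv2
show()
r=62
for f in np.arange(.1,.71,.1): plan((15+r*np.sin(f)-8*np.cos(f),0,82+r*np.cos(f)+8*np.sin(f)),40)
k=bot.read_camera("side");cv2.imwrite("pics/s5.png",cv2.resize(k["image"][160:310,280:460],None,fx=4,fy=4,interpolation=cv2.INTER_CUBIC))
E
```

```text
t 7.75 corner lamp mm [ 11.9  -0.5 147.8] F [-1.3 -0.2  2.2] j [-0.42  0.36 -0.97 -0.55  0.4  -0.36] w -0.0
(np.float64(13.229638509879141), 0, np.float64(144.48892558041223)) -> [ 0.001  0.001 -0.002  0.006  0.001  0.011]
(np.float64(19.47696588656386), 0, np.float64(144.35348247251747)) -> [ 0.001  0.001 -0.002 -0.007  0.002  0.027]
(np.float64(25.679560899998208), 0, np.float64(143.5950239790783)) -> [ 0.001  0.001 -0.002 -0.019  0.002  0.044]
(np.float64(31.775449271113253), 0, np.float64(142.2211283666481)) -> [ 0.001  0.001 -0.002 -0.028  0.002  0.063]
(np.float64(37.7037228983376), 0, np.float64(140.24552314603676)) -> [ 0.001  0.001 -0.002 -0.036  0.002  0.082]
(np.float64(43.40514843121476), 0, np.float64(137.68794791156034)) -> [ 0.001  0.001 -0.002 -0.042  0.002  0.102]
(np.float64(48.82275911046094), 0, np.float64(134.5739571095398)) -> [ 0.001  0.001 -0.002 -0.045  0.001  0.123]
```

View pics/s5.png

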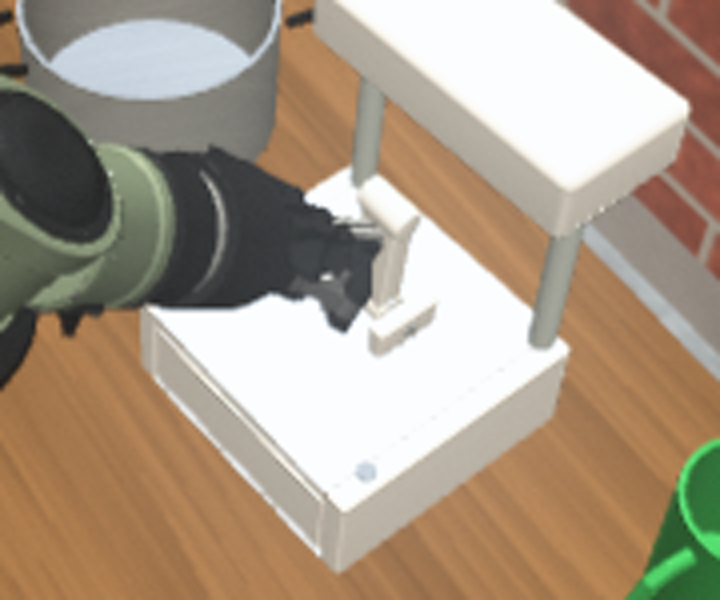

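The toggle is being pushed and is now about upright, with its bar at (390,205); the drawer is still flush. Continuing along the arc.

Call:
servo_tool(moves="0 0 0 0 0.001 0.019 1;0 0 0 -0.007 0.002 0.027 1;0 0 0 -0.013 0.002 0.036 1;0 0 0 -0.019 0.002 0.044 1")

```text
t: 8.2
eef_pos: [0.6652, -0.0768, 0.1342]
ee_rot: [[-0.64, -0.114, 0.76], [-0.07, 0.993, 0.091], [-0.766, 0.005, -0.643]]
wrist_force: [-2.5, -0.2, -0.0]
width: 0.0003
gripper_force: 0.8
```

Call:
servo_tool(moves="0 0 0 -0.005 0 0.009 1")

```text
t: 8.3
eef_pos: [0.6681, -0.0764, 0.1336]
ee_rot: [[-0.64, -0.114, 0.76], [-0.069, 0.993, 0.091], [-0.766, 0.005, -0.643]]
wrist_force: [-4.3, -1.4, 1.6]
width: -0.0004
gripper_force: 2.4
```

Call:
servo_tool(moves="0 0 0 -0.004 0 0.01 1")

```text
t: 8.4
eef_pos: [0.6712, -0.076, 0.1328]
ee_rot: [[-0.639, -0.115, 0.76], [-0.07, 0.993, 0.091], [-0.766, 0.005, -0.643]]
wrist_force: [-5.4, -2.2, 3.8]
width: 0.0001
gripper_force: 2.9
```

Call:
servo_tool(moves="0 0 0 -0.004 0 0.01 1")

```text
t: 8.5
eef_pos: [0.6744, -0.0756, 0.132]
ee_rot: [[-0.639, -0.115, 0.761], [-0.07, 0.993, 0.091], [-0.766, 0.005, -0.643]]
wrist_force: [-3.3, -1.3, 2.1]
width: 0.0001
gripper_force: 1.8
```

```bash
python3 - <<'E'
from h import *
show()
r=62
for f in np.arange(.3,.61,.1): plan((15+r*np.sin(f)-8*np.cos(f),0,82+r*np.cos(f)+8*np.sin(f)),40)
E
```

```text
t 8.5 corner lamp mm [3.410e+01 1.000e-01 1.404e+02] F [-3.3 -1.3  2.1] j [-0.39  0.4  -0.92 -0.56  0.38 -0.34] w 0.0
(np.float64(25.6795608999982), 0, np.float64(143.5950239790783)) -> [ 0.001  0.    -0.003  0.01  -0.001 -0.028]
(np.float64(31.775449271113253), 0, np.float64(142.2211283666481)) -> [ 0.001  0.    -0.003  0.    -0.001 -0.01 ]
(np.float64(37.7037228983376), 0, np.float64(140.24552314603676)) -> [ 0.001  0.    -0.003 -0.007 -0.001  0.009]
(np.float64(43.40514843121477), 0, np.float64(137.68794791156034)) -> [ 0.001  0.    -0.003 -0.013 -0.001  0.03 ]
```

The detent has been felt, with the force peaking at about 7 N and then dropping. A little further to the stop.

Call:
servo_tool(moves="0 0 0 -0.004 0 0.01 1")

```text
t: 8.6
eef_pos: [0.6776, -0.0752, 0.1309]
ee_rot: [[-0.639, -0.115, 0.761], [-0.07, 0.993, 0.091], [-0.766, 0.005, -0.643]]
wrist_force: [-3.1, -1.2, 1.4]
width: 0.0001
gripper_force: 1.8
```

Call:
servo_tool(moves="0 0 0 -0.003 0 0.008 1")

```text
t: 8.7
eef_pos: [0.6796, -0.075, 0.13]
ee_rot: [[-0.639, -0.114, 0.76], [-0.07, 0.993, 0.091], [-0.766, 0.005, -0.643]]
wrist_force: [-14.6, -4.0, 11.3]
width: 0.0004
gripper_force: 9.1
```

Stop reached. Retracting and checking.

Call:
servo_tool(moves="0 0 0 0.01 0 -0.012 1;0 0 0 0.04 0 -0.05 1;0 0 0 0.1 0 -0.15 1;0 0 0 0.1 0 -0.3 1;0 0 0 0.1 0 -0.45 1;0 0 0 0.1 0 -0.5 1;0 0 0 0.1 0 -0.5 1;0 0 0 0.1 0 -0.5 1")

```text
t: 9.5
eef_pos: [0.5473, -0.091, 0.2043]
ee_rot: [[-0.637, -0.115, 0.762], [-0.071, 0.993, 0.091], [-0.767, 0.004, -0.641]]
wrist_force: [0.1, 0.7, 0.2]
width: -0.0006
gripper_force: 0.0
```

```bash
python3 - <<'E'
from h import *
import cv2
show()
k=bot.read_camera("side");cv2.imwrite("pics/s6.png",cv2.resize(k["image"][130:380,220:500],None,fx=2.4,fy=2.4,interpolation=cv2.INTER_CUBIC))
E
```

```text
t 9.5 corner lamp mm [-93.9  -0.4 212.7] F [0.1 0.7 0.2] j [-0.58  0.04 -1.1  -0.31  0.51 -0.49] w -0.001
```

View pics/s6.png

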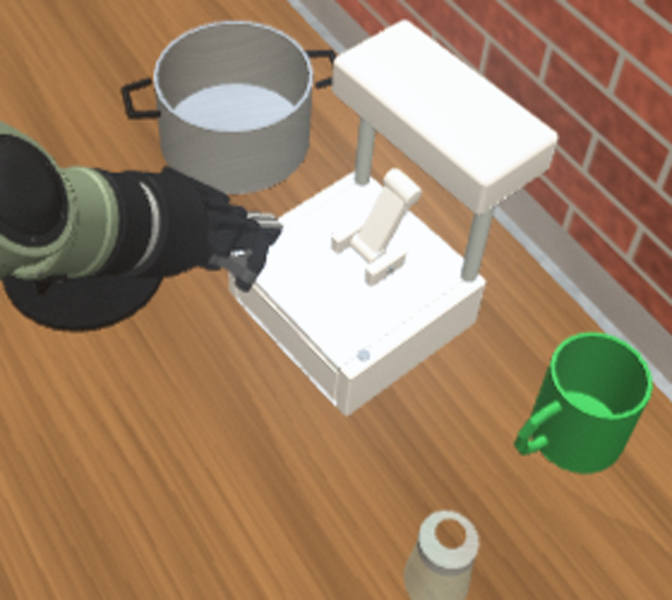

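The toggle now leans away from the drawer side and stays there, bar at (405,185). The drawer is flush along (240,290) to (340,400), the bystanders haven't moved, and the gripper is clear.

```bash
python3 -c "
from plant import bot
print(bot.job_done())"
```

```text
the job is handed in; nothing more can be done
None
```

The drawer is pushed fully home and the toggle is thrown fully on, in that order; each click showed in the force readings, the peak push at the drawer's end stop was about 32 N at the wrist, and nothing else on the counter moved.

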